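Hang the second slide basket on the draining hook

ROBOT

A 7-joint arm with a two-finger parallel gripper is mounted at the origin on a cart in front of the work surface, level with it; the furniture and walls round the work are solid. World frame = base frame: x ahead of the robot, y to its left, z up, the work surface at z = 0. Lengths are in m, angles in rad, forces in N, time in s.
With the tool pointing down it reaches from about 0.4 to 0.925 m from the base axis. Payload 4.1 kg.
Tool frame: the origin (TCP) lies at the very end of the fingers, on their centre line; the grasp point (between the pads) lies 19 mm behind it; y points along the fingers, x is the direction in which the jaws open and shut, and the axes are right-handed (so a half turn about y gives the same grasp; the last joint's range is limited). The gripper opens to 85 mm and grips with 20 to 120 N. Pads are 22 mm wide; open, the fingers measure 114 mm over their backs; the gripper's body (76 mm by 85 mm) begins 54 mm behind the grasp point. The pads swing forward as they close: fully open they stand 13 mm farther back than shut.
Start: joints at [1.041, 0.398, 0.045, 1.537, -0.019, 1.207, -0.051], TCP at [0.271, -0.591, 0.231] pointing down, gripper open.
Joint ranges: [-2.82, 2.82], [-0.49, 2.23], [-1.37, 1.46], [0, 2.46], [-1.36, 4.5], [0.23, 2], [-2.94, 2.94]. Speed limits (rad/s): [2.57, 2.57, 3.14, 3.14, 3.14, 3.14, 3.14].

INTERFACE

Orientations are given as a unit quaternion [w, x, y, z].
In Python, from workcell import state, camera, hand_in, recognise, trace, mark_of gives the robot as it stands. The module is installed in compiled form; this text tells all that it offers.
- The arm moves only by the tool arm_command, never from a script. Its argument "deltas" is a list of rows, each a list of 6 numbers: the shift along the tool's x, y, z in cm, then the turn, a rotation vector about the tool's x, y, z in degrees. A call has 1 to 20 rows; each row shifts and turns the commanded pose from where the row before left it, along the tool's axes as they then stand; what a row does not reach is not made up. A row lasts 1/12 s, in which the tool goes at most 41.7 mm and 7.16 degrees, less where a joint would pass 70% of its speed; a pose out of reach is approached as far as the arm can. A call with a gripper value outside its range is refused whole. "jaw" is the finger opening in cm, from 0 to 8.54, set as the call begins (left out, the last holds). The fingers move at their own pace and stop on an object; "grip_force" is the grip in N (left out, the last holds). Time passes only in rows, so rows that do not move let the fingers close. It gives the time, the measured TCP pose, the force and the opening at its end, in the units of the state.
- state(): the state, without advancing time (a new reading comes with each control period).
- camera(name): name is "scene" or "side" or "wrist"; returns a dict with "frame" (480x640x3 uint8, red, green, blue), "fx", "fy", "cx", "cy" (pixels), "cam_to_world" (4x4, takes a point from camera to world coordinates); the wrist camera has in their place "T_tool_cam" (4x4, takes a point from camera to tool coordinates, whose origin is the TCP and whose axes are the tool frame's). Camera axes: x right, y up, looking along -z (the intrinsics and any distortion apply to the point x, -y, -z); pixel columns grow to the right and rows downward; lengths in m; the calibration is good to about 2 mm. A picture is of the moment at which its call begins: read the wrist's pose just before it. There is no depth.
- hand_in(): hands the job in, once; it reports no verdict.
Trained networks look in the newest picture that a camera, given by its name, has taken for a name from the list of things; names that differ only in an ending like _2 or _b are one class to them, and where a whole thing is asked for, a point or a joint stands for the part that bears it (a point fixed in the world has none). Each returns a list of dicts, best first, with "p" (0 to 1); they miss things now and then, are a little off and sometimes report something else, mostly with a low value. They report only what shows in the picture. A call takes as long as a camera call.
- recognise(target, camera): "bbox" ([left, top, width, height] in pixels, round what is visible of it).
- trace(target, camera): "region" (480x640 bool, what is visible of it) and "bbox" ([left, top, width, height] in pixels, round what is visible of it).
- mark_of(target, camera): "location" ([column, row] in pixels: a listed point, or the origin of a listed thing).
The state is a dict: "clock": time; "qpos": joint angles; "qd": joint speeds; "joint_torque": joint torques, N m; "tcp_pos": TCP position; "ee_rot": TCP orientation; "ft_force": force on the tool from outside, world axes, zero at the start; "torque": the same for the moment, N m; "opening": opening from 0.0 (shut) to 1.0 (fully open).
Only numpy, scipy, OpenCV 4.12 (cv2) and the standard library are available. Lean on these libraries where they do the work, as an engineer would, in place of code of your own. Each camera call takes 0.05 s, during which the arm holds its last target.

TASK

Hang the slide basket with the orange tab on the draining stand's hook arm, beside the basket with the blue tab that already hangs there: feel gently along the yellow clip for its notch, let the hanger drop fully home in it, and leave the basket hanging free, with no more than a slight sway. Never press on the stand with more than about 10 N, do not dislodge the blue-tab basket, and leave everything else where it stands.

Things in the scene. Friction and masses are not known exactly. Their poses are not given: they have to be found in the camera images.
- stand: Fixed draining stand: white tray foot 130 x 230 x 12 mm, post and steel hook arm. Origin: centre of the foot's underside; y runs along the arm towards the post (16 mm thick, 22 at its collar, at y = +92 mm, top z = 230 mm). The arm is a level flat bar above x = 0, 10 mm thick (12.4 at the clip), underside at z = 191 mm, upper edge z = 211 mm, upturned tip at y = -108 mm, tip top z = 238 mm.
- clip_range (a point): Point on the arm's upper edge at stand x 0, y -39, z 211 mm; axes as the stand's. The yellow clip (92 mm long) is clamped immovably here, elsewhere each time. Its one free notch (12 mm wide along y, 6 mm deep, floor z 205 mm, square edges) has its centre anywhere from 20 mm before to 20 mm behind this point along y: not measured, to be felt or seen. Otherwise the edge is level within 0.5 mm.
- inner_notch (a point): Floor centre of the arm's other notch (13 mm wide, 6 mm deep), at stand x 0, y +45, z 205 mm: taken by the blue-tab basket.
- basket_2: Steel slide basket with orange tab, loose, about 0.15 kg, to be hung. Origin: centre of its underside, z up, x away from the robot at the start. Body 46 mm wide in y, 47 mm deep in x; slides reach 78 mm up. The hanger's stem rises on the -x face, turns in 102 mm up and goes on at x = -10 to -14 mm. It opens towards +x: the bar enters there, between slides and lip (lip's end 129 mm up).
- basket_2_tab (a point): Middle of the orange basket's upright grip tab, 180 mm above its underside; axes as the basket's. The tab is 10 mm thick along x, 24 mm wide along y, and runs from 28 mm below (the crossbar) to 24 mm above this point. Pinch it from above across x; across y the fingers would come in the way of the other basket.
- basket_2_hook (a point): Centre of the underside of the orange basket's hanger crossbar, 35 mm below basket_2_tab: the face that rests on the bar. Crossbar 8 mm wide along y; 20 mm between stem (-x) and lip (+x); the lip hangs 16 mm below this point. Hung home, this point is 205 mm above the stand's origin and over the bar, x and y parallel to the stand's; on the bar's upper edge it is 6 mm higher.
- basket_1_hook (a point): The same point of the identical basket with the blue tab, which already hangs loosely in the inner notch (its body is 46 mm wide in y as well, its tab stands equally high).
- basket_1: The basket with the blue tab, loose; origin at the centre of its underside, z up.
- dye_bottle_mid (a point): Middle of a loose small white dropper bottle with a yellow cap, 42 mm across, 84 mm tall; bystander.
- amber_bottle_mid (a point): Middle of a loose amber reagent bottle with a black cap, 48 mm across, 96 mm tall; bystander.
- bench_timer_mid (a point): Middle of a loose flat white bench timer, 66 x 66 x 19 mm; bystander.

How it is judged:
On the way, in this order (a step that is already met when the one before it is completed fails the run):
1. the orange-tab basket is lifted clear of the worktop (height (world z) of basket_2 above 0.05 m), for 0.1 s.
2. its hanger bears on the arm, over the bar (contact force between basket_2 and stand above 0.3 N and z of basket_2_hook in the frame of stand between 0.2 and 0.216 m), for 0.1 s.
At the end, for the whole second after the job is handed in: Orange basket in the clip notch: hook point 202-207.8 mm above the stand origin, within 9 mm of the bar centre line, 10-67 mm from the origin towards the tip, tilt under 0.15 rad, slower than 150 mm/s; blue basket still home in its notch (202-207.8 mm), tilt under 0.15 rad (z of basket_2_hook in the frame of stand between 0.202 and 0.2078 m and x of basket_2_hook in the frame of stand between -0.009 and 0.009 m and y of basket_2_hook in the frame of stand between -0.067 and -0.01 m and angle between each of basket_2, basket_1's own z axis and vertical below 0.15 rad and linear speed of basket_2 below 0.15 m/s and z of basket_1_hook in the frame of stand between 0.202 and 0.2078 m); the robot touches nothing.
It fails at once if the orange-tab basket is pressed on the stand with more than 22 N (contact force between basket_2 and stand above 22 N).
It fails at once if the blue-tab basket is dislodged: its hook point moves more than 12 mm, or it tilts more than 0.3 rad (distance of basket_1_hook from where it was at the start of the episode above 0.012 m or angle between basket_1's own z axis and vertical above 0.3 rad).
It fails at once if a bystander is moved more than 25 mm (distance of any of dye_bottle_mid, amber_bottle_mid, bench_timer_mid from where it was at the start of the episode above 0.025 m).
It also fails if it takes over 72 s, if anything falls off the work surface, if the arm or the gripper's body presses on something with over 40 N, if the wrist force passes 120 N, or if a joint passes its speed limit or range.

## Working session

There is one attempt and no reset: what is moved stays moved. The work goes in short steps, Python scripts to look and compute and a tool call to move; the robot and the scene stay as the last step left them, time stands still between calls to the robot, and variables do not carry over. Pictures are saved under pics/ and viewed, and the job is handed in when it is done.

Besides the shell and the picture viewer there is one more tool, called after "Emit:" as name(argument=value, ...) on one line, values as JSON. arm_command: Moves the arm, as the interface text tells. Its arguments: {"type":"object","properties":{"deltas":{"type":"array"},"jaw":{"type":"number"},"grip_force":{"type":"number"}},"required":["deltas"]}

```bash
mkdir -p pics; cat > h.py <<'E'
import numpy as np, cv2
from workcell import state, camera, hand_in, recognise, trace, mark_of
from scipy.spatial.transform import Rotation as R
def save(name,c): cv2.imwrite('pics/'+name+'.png',c['frame'][:,:,::-1])
def rot(q): return R.from_quat([q[1],q[2],q[3],q[0]]).as_matrix()
def c2w(c,s=None):
    if 'cam_to_world' in c: return np.array(c['cam_to_world'])
    T=np.eye(4);T[:3,:3]=rot(s['ee_rot']);T[:3,3]=s['tcp_pos'];return T@np.array(c['T_tool_cam'])
def ray(c,uv,s=None):
    T=c2w(c,s);d=np.array([(uv[0]-c['cx'])/c['fx'],-(uv[1]-c['cy'])/c['fy'],-1.]);d=T[:3,:3]@d
    return T[:3,3],d/np.linalg.norm(d)
def atz(c,uv,z,s=None):
    o,d=ray(c,uv,s);return o+d*(z-o[2])/d[2]
def proj(c,p,s=None):
    T=np.linalg.inv(c2w(c,s));q=T[:3,:3]@np.array(p)+T[:3,3]
    return np.array([c['cx']+c['fx']*q[0]/-q[2],c['cy']-c['fy']*q[1]/-q[2]])
def tri(rs):
    A=np.zeros((3,3));b=np.zeros(3)
    for o,d in rs:
        M=np.eye(3)-np.outer(d,d);A+=M;b+=M@o
    p=np.linalg.solve(A,b);return p,[np.linalg.norm((np.eye(3)-np.outer(d,d))@(p-o)) for o,d in rs]
E
python3 - <<'E'
from h import *
s=state();print(s)
for n in ['scene','side','wrist']:
    c=camera(n);save(n+'0',c);print(n,[k for k in c],c['fx'],c['fy'],c['cx'],c['cy'],{k:v for k,v in c.items() if k not in('frame','fx','fy','cx','cy')})
    for t in ['stand','clip_range','inner_notch','basket_2','basket_2_tab','basket_2_hook','basket_1_hook','basket_1']:
        print(t,[(np.round(r['location']),round(r['p'],2)) for r in mark_of(t,n)[:4]])
E
```

```text
{'clock': 0.0, 'qpos': array([ 1.04101256,  0.39918856,  0.04502284,  1.53787606, -0.01869648,
        1.20693765, -0.05072641]), 'qd': array([-1.38471942e-03,  8.77754365e-05, -6.37351687e-04, -7.10167957e-04,
        3.53864226e-04, -4.94921568e-04,  9.42467483e-04]), 'joint_torque': array([ 2.03591558e-04, -4.75120425e+01,  1.36431042e+00, -2.54217964e+01,
        1.14767341e-02,  9.63013794e-03, -3.71996032e-05]), 'tcp_pos': array([ 0.27118347, -0.59001727,  0.23026724]), 'ee_rot': array([ 0.59566776, -0.59499171,  0.38216849, -0.38093573]), 'ft_force': array([-0.19817218,  0.07674756,  0.34936537]), 'torque': array([ 0.01073749, -0.00497607, -0.02170043]), 'opening': 1.0008939502872993}
scene ['frame', 'fx', 'fy', 'cx', 'cy', 'cam_to_world'] 452.0641436251091 452.0641436251091 310.32219920640284 239.6715616399069 {'cam_to_world': array([[-0.80103793,  0.45347299, -0.39076909,  0.12521994],
       [-0.59835751, -0.58746522,  0.54484209,  0.64413741],
       [ 0.01750792,  0.6702588 ,  0.7419209 ,  0.96392006],
       [ 0.        ,  0.        ,  0.        ,  1.        ]])}
stand [
[... 1169 characters left out ...]
.66)]
basket_1 [(array([271., 332.]), 0.92), (array([383., 244.]), 0.67), (array([391., 336.]), 0.6)]
wrist ['frame', 'fx', 'fy', 'cx', 'cy', 'T_tool_cam'] 351.00619841482336 351.00619841482336 316.08640062446983 242.57509153291133 {'T_tool_cam': array([[ 9.99999695e-01,  7.17199288e-04, -3.10274104e-04,
         1.19859937e-04],
       [-5.18132982e-04,  3.11318879e-01, -9.50305365e-01,
        -1.41417853e-01],
       [-5.84964145e-04,  9.50305236e-01,  3.11319155e-01,
         8.05828521e-02],
       [ 0.00000000e+00,  0.00000000e+00,  0.00000000e+00,
         1.00000000e+00]])}
stand []
clip_range []
inner_notch []
basket_2 []
basket_2_tab []
basket_2_hook []
basket_1_hook []
basket_1 []
```

View pics/scene0.png

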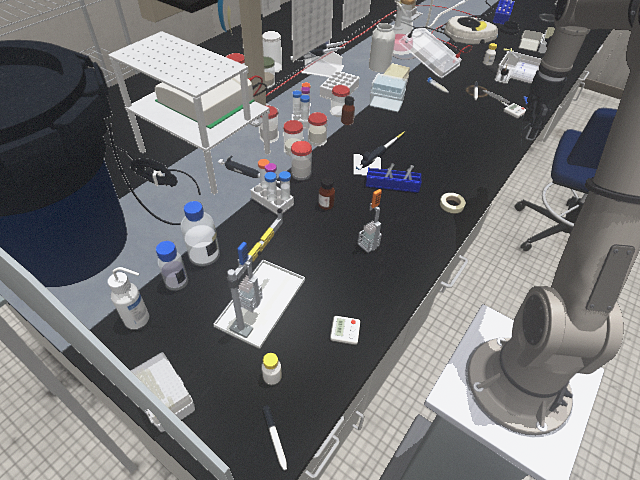

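View pics/side0.png

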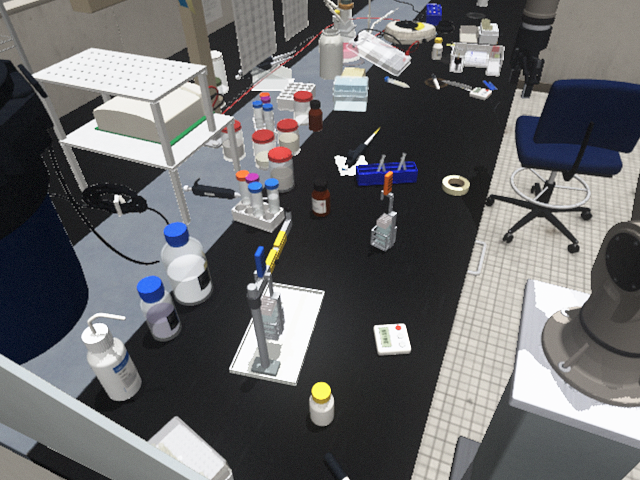

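```bash
python3 - <<'E'
from h import *
a=camera('scene');b=camera('side')
P={'stand':((261,302),(279,328)),'inner':((243,265),(262,277)),'clip':((264,239),(279,241)),'b2':((365,243),(383,244)),'b2tab':((376,202),(388,180)),'b2hook':((374,206),(388,192)),'b1hook':((245,264),(264,277)),'b1':((248,301),(271,332))}
for k,(u,v) in P.items():
    p,e=tri([ray(a,u),ray(b,v)]);print(k,np.round(p,4),np.round(e,4))
im=cv2.resize(b['frame'][120:360,190:450],None,fx=3,fy=2.5,interpolation=2);cv2.imwrite('pics/sidez.png',cv2.resize(b['frame'][130:340,200:460],(780,600),interpolation=cv2.INTER_CUBIC)[:,:,::-1])
cv2.imwrite('pics/scenez.png',cv2.resize(a['frame'][170:340,200:420],(776,600),interpolation=cv2.INTER_CUBIC)[:,:,::-1])
E
```

```text
stand [0.6038 0.1863 0.0058] [0.0023 0.0023]
inner [0.5919 0.237  0.211 ] [0.0001 0.0001]
clip [0.5949 0.1644 0.2291] [0.001 0.001]
b2 [ 0.4882 -0.1286  0.0196] [0.0056 0.0056]
b2tab [ 0.4783 -0.1167  0.2039] [0.0056 0.0056]
b2hook [ 0.486  -0.1361  0.1636] [0.001 0.001]
b1hook [0.5947 0.2281 0.2022] [0.0008 0.0008]
b1 [0.5953 0.2337 0.0628] [0.004 0.004]
```

View pics/scenez.png

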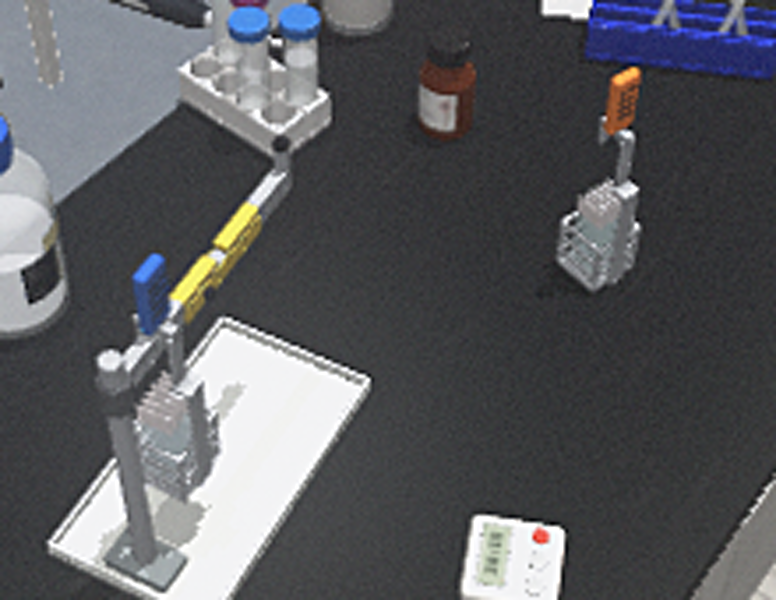

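View pics/sidez.png

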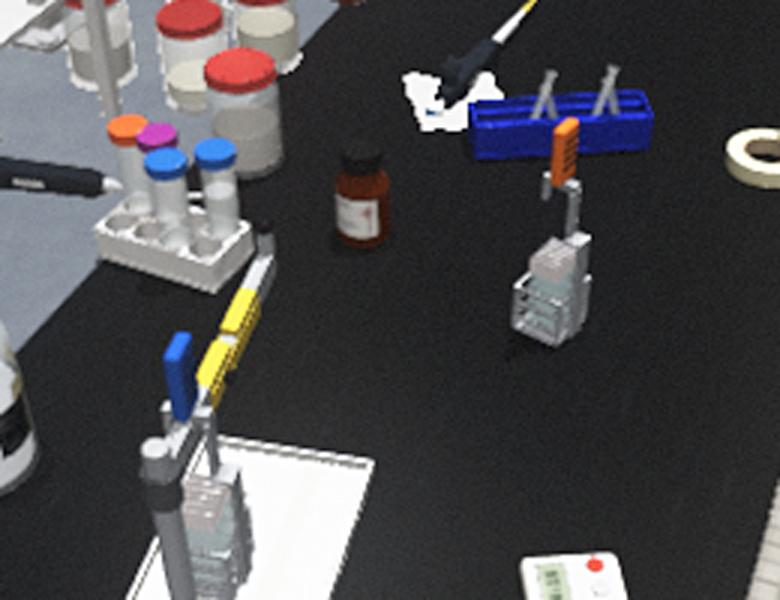

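```bash
python3 - <<'E'
from h import *
from scipy.optimize import least_squares
a=camera('scene');b=camera('side')
S=np.array
obs=[(a,(0,-108,238),(279.7,209.7)),(a,(0,92,230),(230.6,271.2)),(a,(65,-115,12),(263.8,260.1)),(a,(-65,-115,12),(305.2,277.7)),(a,(65,115,12),(213.6,325.3)),
(b,(0,-108,238),(288.3,208.4)),(b,(0,92,230),(251.7,285.8)),(b,(-65,-115,12),(324,291)),(b,(-65,115,12),(296,382)),(b,(65,115,12),(232,374)),(a,(-65,115,12),(251,344))]
def T(p,l):
    c,s=np.cos(p[2]),np.sin(p[2]);l=np.array(l)/1000
    return S([p[0]+c*l[0]-s*l[1],p[1]+s*l[0]+c*l[1],l[2]])
f=lambda p:np.concatenate([proj(c,T(p,l))-S(uv) for c,l,uv in obs])
r=least_squares(f,[.6,.19,0],loss='soft_l1');print(r.x,np.degrees(r.x[2]));print(np.round(f(r.x).reshape(-1,2),1))
p=r.x
for c,uv in ((a,(261.8,243.1)),(b,(274.3,249))):
    q=atz(c,uv,.207)-S([p[0],p[1],0]);cc,ss=np.cos(p[2]),np.sin(p[2]);print('notch local',q[0]*cc+q[1]*ss,-q[0]*ss+q[1]*cc)
for nm,l in (('tip',(0,-108,211)),('n',(0,-39,211)),('c1',(0,7,211)),('c2',(0,-85,211))): print(nm,T(p,l),proj(a,T(p,l)),proj(b,T(p,l)))
# basket2 tab from z
for c,n in((a,'scene'),(b,'side')):
    for r in trace('basket_2_tab',n)[:3]:
        m=r['region'];print(n,r['p'],r['bbox'])
    for r in trace('basket_2',n)[:3]: print(n,'b2',r['p'],r['bbox'])
fr=lambda c,x0,y0,w,h,nm: cv2.imwrite('pics/'+nm+'.png',cv2.resize(c['frame'][y0:y0+h,x0:x0+w],(w*10,h*10),interpolation=cv2.INTER_CUBIC)[:,:,::-1])
fr(a,345,185,45,60,'bz1');fr(b,360,165,45,60,'bz2')
fr(a,235,205,55,60,'cz1');fr(b,250,205,50,60,'cz2')
E
```

```text
[0.60153434 0.18565566 0.16692758] 9.564245817779016
[[-0.1 -0.2]
 [ 0.5  1.1]
 [-0.9 -0.3]
 [-0.  -0.1]
 [-0.2 -0.7]
 [-0.3 -1.9]
 [ 0.2  0.6]
 [ 0.8 -0.1]
 [-0.2  0.7]
 [-2.9 -4.8]
 [ 8.4  3.2]]
notch local -0.0017413876448962922 -0.022818287701874884
notch local 0.0020348310304077327 -0.02184398990904405
tip [0.61947891 0.07915687 0.211     ] [280.01236428 217.74691335] [289.0422472  217.77606633]
n [0.60801433 0.14719776 0.211     ] [264.77433565 236.91052702] [278.11197092 241.23344181]
c1 [0.60037127 0.19255836 0.211     ] [253.90525871 250.57966996] [270.0698261  258.49262227]
c2 [0.61565738 0.10183716 0.211     ] [275.06757238 223.96557089] [285.53831371 225.29582899]
scene 0.73 [361.7, 191.5, 23.5, 59.6]
scene b2 0.72 [237.2, 241.5, 28.1, 68.2]
scene b2 0.66 [353.8, 189.4, 29.7, 63.2]
side 0.73 [372.9, 170.9, 21.5, 79.9]
side b2 0.92 [257.6, 247.1, 28.6, 91.0]
side b2 0.69 [371.9, 174.7, 22.8, 76.7]
```

View pics/cz1.png

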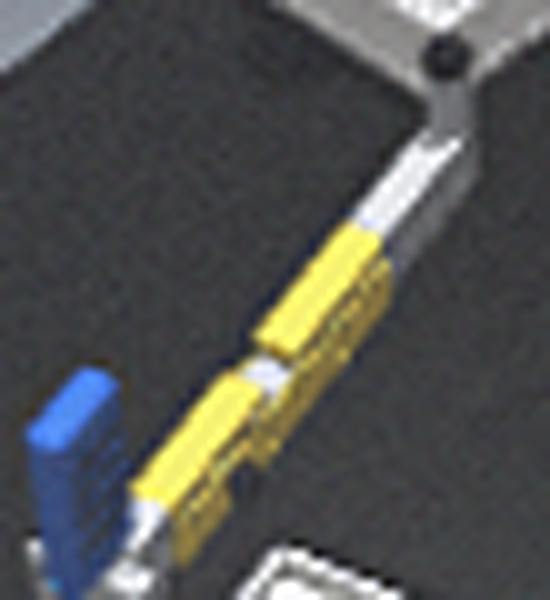

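View pics/cz2.png

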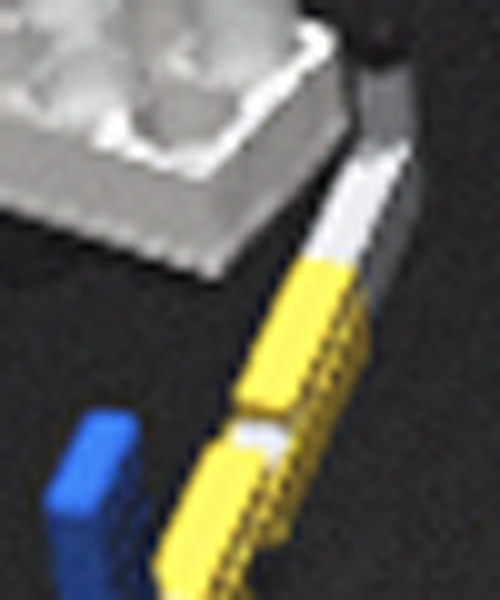

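View pics/bz1.png

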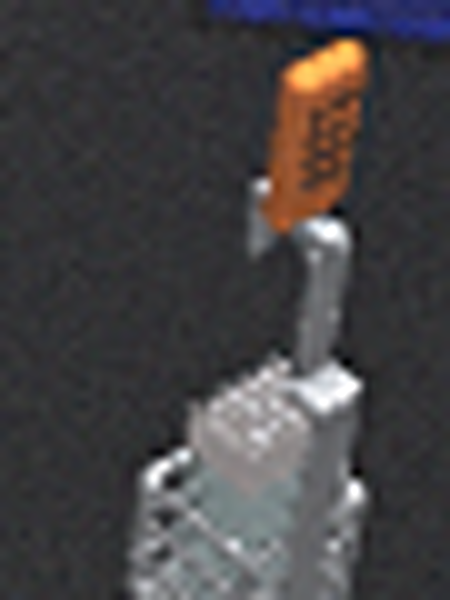

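View pics/bz2.png

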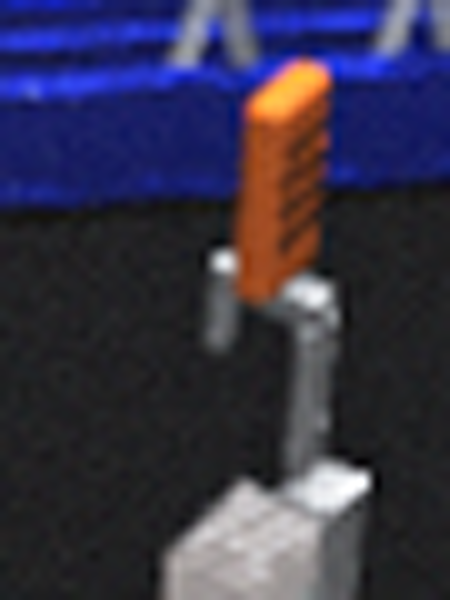

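```bash
cat >> h.py <<'E'
ST=np.array([.60153,.18566,.16693])
def toS(q,p=ST):
    d=np.array(q)-np.array([p[0],p[1],0]);c,s=np.cos(p[2]),np.sin(p[2]);return np.array([d[0]*c+d[1]*s,-d[0]*s+d[1]*c,d[2]])
def fromS(l,p=ST):
    c,s=np.cos(p[2]),np.sin(p[2]);l=np.array(l);return np.array([p[0]+c*l[0]-s*l[1],p[1]+s*l[0]+c*l[1],l[2]])
def totool(target,s=None):
    s=s or state();return 100*rot(s['ee_rot']).T@(np.array(target)-s['tcp_pos'])
E
python3 - <<'E'
from h import *
a=camera('scene');b=camera('side');s=state()
print(rot(s['ee_rot']).round(3))
def P(c,o,uv,z): return atz(c,(o[0]+uv[0]/10,o[1]+uv[1]/10),z)
A=(235,205);B=(250,205)
for nm,c,o,uv in (('far',a,A,(275,345)),('near',a,A,(240,378)),('far',b,B,(265,405)),('near',b,B,(238,445))): print(nm,toS(P(c,o,uv,.211)).round(4))
for nm,c,o,uv in (('fl',a,A,(266,375)),('fl',b,B,(260,440))): print(nm,toS(P(c,o,uv,.205)).round(4))
for nm,c,o,uv in (('blue',a,A,(75,405)),('blue',b,B,(95,465))):print(nm,toS(P(c,o,uv,.264)).round(4))
A=(345,185);B=(360,165)
for nm,c,o,uv in (('top',a,A,(325,65)),('top',b,B,(290,90)),('n',a,A,(297,80)),('f',a,A,(353,50)),('n',b,B,(267,108)),('f',b,B,(315,72))): print(nm,P(c,o,uv,.204).round(4))
for nm in ('dye_bottle_mid','amber_bottle_mid','bench_timer_mid'):
  print(nm,[ (r['location'],r['p']) for r in mark_of(nm,'scene')[:2]])
E
```

```text
[[ 0.418  0.     0.909]
 [-0.909 -0.     0.418]
 [ 0.    -1.     0.   ]]
far [ 0.0004 -0.0299  0.211 ]
near [ 0.0021 -0.0177  0.211 ]
far [-0.0007 -0.0274  0.211 ]
near [ 0.0008 -0.0163  0.211 ]
fl [ 0.0006 -0.0256  0.205 ]
fl [-1.00e-04 -2.45e-02  2.05e-01]
blue [2.00e-04 4.32e-02 2.64e-01]
blue [-0.0009  0.0469  0.264 ]
top [ 0.4894 -0.1482  0.204 ]
top [ 0.4887 -0.1447  0.204 ]
n [ 0.492 -0.139  0.204]
f [ 0.4867 -0.1574  0.204 ]
n [ 0.4913 -0.1362  0.204 ]
f [ 0.4857 -0.1534  0.204 ]
dye_bottle_mid [([342.5, 328.9], 0.74), ([270.3, 366.5], 0.61)]
amber_bottle_mid [([328.1, 194.0], 0.93)]
bench_timer_mid [([346.8, 330.2], 0.95)]
```

Emit:
arm_command(deltas=[[-2.08,-0.67,2.56,0,0,0],[-2.08,-0.67,2.56,0,0,0],[-2.08,-0.67,2.56,0,0,0],[-2.08,-0.67,2.56,0,0,0],[-2.08,-0.67,2.56,0,0,0],[-2.08,-0.67,2.56,0,0,0],[-2.08,-0.67,2.56,0,0,0],[-2.08,-0.67,2.56,0,0,0],[-2.08,-0.67,2.56,0,0,0],[-2.08,-0.67,2.56,0,0,0],[-2.08,-0.67,2.56,0,0,0],[-2.08,-0.67,2.56,0,0,0],[-2.08,-0.67,2.56,0,0,0],[-2.08,-0.67,2.56,0,0,0],[-2.08,-0.67,2.56,0,0,0]], jaw=8.5)

```text
clock: 3.25
tcp_pos: [0.4905, -0.1453, 0.3324]
ee_rot: [-0.595, 0.595, -0.381, 0.382]
ft_force: [0.6, -0.2, 0.8]
opening: 0.997
```

Emit:
arm_command(deltas=[[0,0,0,0,-6.9,0],[0,0,0,0,-6.9,0],[0,0,0,0,-6.9,0],[0,0,0,0,-6.9,0],[0,0,0,0,-6.9,0],[0,0,0,0,-6.9,0],[0,0,0,0,-6.9,0],[0,0,0,0,0,0],[0,0,0,0,0,0]])

```text
clock: 4.0
tcp_pos: [0.49, -0.1468, 0.3319]
ee_rot: [-0.699, 0.699, -0.106, 0.106]
ft_force: [0.1, -0.0, 0.7]
opening: 0.997
```

```bash
python3 - <<'E'
from h import *
s=state();print(s['clock'],s['tcp_pos'],rot(s['ee_rot']).round(3),s['qpos'].round(2),s['ft_force'])
c=camera('wrist');save('w1',c)
print(proj(c,[.489,-.1465,.204],s))
print([(r['location'],r['p']) for r in mark_of('basket_2_tab','wrist')])
E
```

```text
4.0 [ 0.49002107 -0.14682663  0.33188394] [[ 0.955  0.     0.296]
 [-0.296 -0.     0.955]
 [ 0.    -1.    -0.   ]] [ 0.51  0.1  -0.33  1.7   0.03  1.35 -0.12] [ 0.13552721 -0.04407288  0.68211282]
[313.92330661 232.95306592]
[([313.3, 229.7], 0.96)]
```

View pics/w1.png

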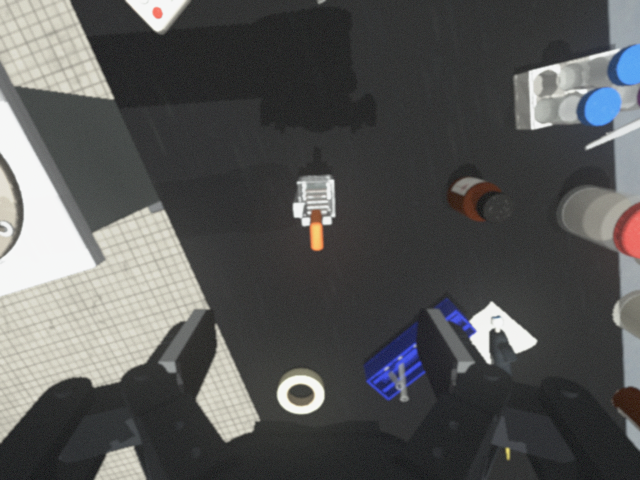

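```bash
python3 - <<'E'
from h import *
s=state()
c=camera('wrist')
f=c['frame'][165:265,270:370]
cv2.imwrite('pics/w1z.png',cv2.resize(f,(600,600),interpolation=cv2.INTER_CUBIC)[:,:,::-1])
def pr(l,yaw=-17.2,o=(.489,-.1465)):
    a=np.radians(yaw);return proj(c,[o[0]+np.cos(a)*l[0]-np.sin(a)*l[1],o[1]+np.sin(a)*l[0]+np.cos(a)*l[1],l[2]],s)
for l in [(.005,.012,.204),(-.005,.012,.204),(.005,-.012,.204),(-.005,-.012,.204),(0,0,.145)]: print(l,pr(l).round(1),((pr(l)-[270,165])*6).round())
E
```

```text
(0.005, 0.012, 0.204) [320.2 218.4] [301. 321.]
(-0.005, 0.012, 0.204) [307.6 218.4] [225. 321.]
(0.005, -0.012, 0.204) [320.1 247.2] [301. 493.]
(-0.005, -0.012, 0.204) [307.8 247.2] [227. 493.]
(0, 0, 0.145) [314.2 215.4] [265. 303.]
```

View pics/w1z.png

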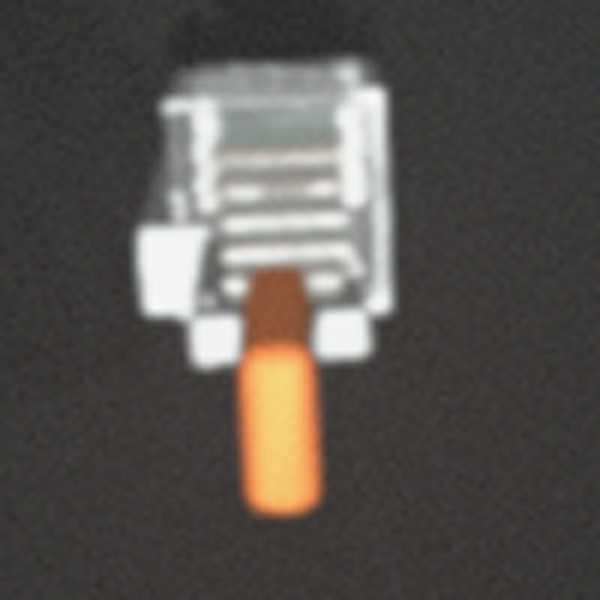

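Emit:
arm_command(deltas=[[0.13,2,-0.2,0,0,0],[0,2,0,0,0,0],[0,2,0,0,0,0],[0,2,0,0,0,0],[0,2,0,0,0,0],[0,2,0,0,0,0],[0,2,0,0,0,0],[0,1.7,0,0,0,0],[0,1,0,0,0,0],[0,0,0,0,0,0],[0,0,0,0,0,0]])

```text
clock: 5.07
tcp_pos: [0.4908, -0.1491, 0.1649]
ee_rot: [0.699, -0.699, 0.105, -0.105]
ft_force: [-0.7, 0.7, -0.4]
opening: 0.995
```

```bash
python3 - <<'E'
from h import *
s=state();print(s['clock'],s['tcp_pos'],s['ft_force'])
c=camera('wrist');save('w2',c)
E
```

```text
5.0667 [ 0.49083318 -0.14905756  0.16490455] [-0.66032671  0.68686727 -0.40559752]
```

View pics/w2.png

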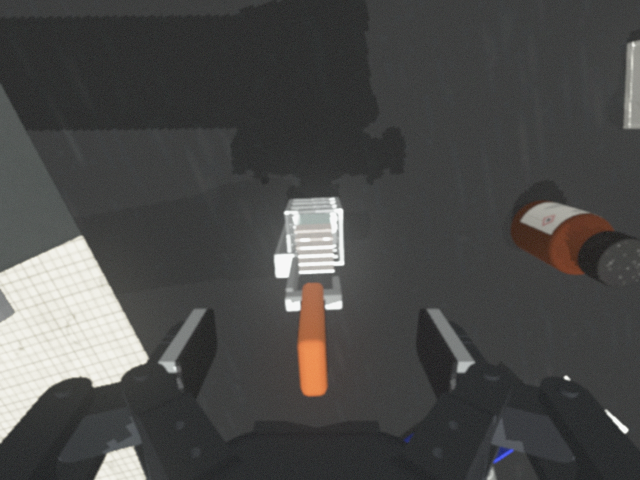

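Emit:
arm_command(deltas=[[0,0,0,0,0,0],[0,0,0,0,0,0],[0,0,0,0,0,0],[0,0,0,0,0,0],[0,0,0,0,0,0],[0,0,0,0,0,0],[0,0,0,0,0,0],[0,0,0,0,0,0],[0,0,0,0,0,0],[0,0,0,0,0,0]], jaw=0, grip_force=35)

```text
clock: 5.95
tcp_pos: [0.4907, -0.1489, 0.165]
ee_rot: [0.699, -0.699, 0.105, -0.105]
ft_force: [-0.6, -0.2, 2.6]
opening: 0.113
```

```bash
python3 - <<'E'
from h import *
s=state();print(s['clock'],s['tcp_pos'],s['ft_force'],s['opening'])
c=camera('wrist');save('w3',c)
E
```

```text
5.95 [ 0.49069372 -0.14893701  0.16495438] [-0.56518458 -0.15738324  2.55382113] 0.11325015673496924
```

View pics/w3.png

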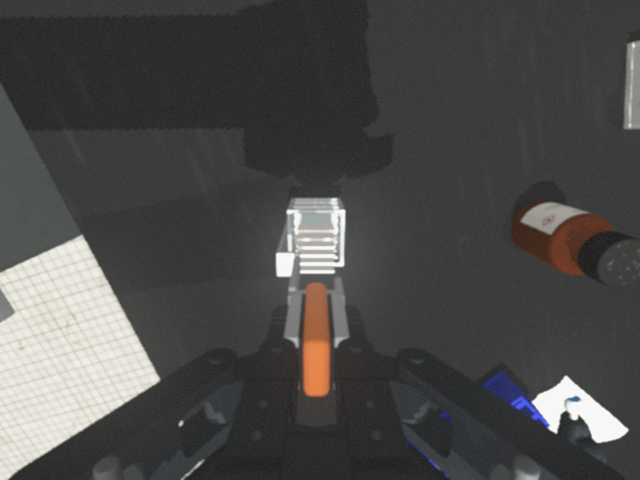

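```bash
python3 - <<'E'
from h import *
s=state();r=rot(s['ee_rot']);print(np.degrees(np.arctan2(r[1,0],r[0,0])))
t=fromS([-.08,-.023,.262]);print(t,totool(t,s))
c=camera('scene')
for u in((346.8,330.2),(270,366)):print(atz(c,u,.03))
E
```

```text
-17.012433086023577
[0.52646362 0.14968725 0.262     ] [-5.31916203 -9.70335924 29.60406059]
[0.37646442 0.13648269 0.03      ]
[0.46184607 0.31572986 0.03      ]
```

Emit:
arm_command(deltas=[[0,-0.5,0,0,0,0],[0,-1,0,0,0,0],[0,-1,0,0,0,0],[0,-1.2,0,0,0,0],[0,-1.2,0,0,0,0],[0,-1.2,0,0,0,0],[0,-1.2,0,0,0,0],[0,-1.2,0,0,0,0],[0,-1.2,0,0,0,0],[0,0,0,0,0,0],[0,0,0,0,0,0]])

```text
clock: 6.97
tcp_pos: [0.4913, -0.1492, 0.2629]
ee_rot: [-0.699, 0.7, -0.104, 0.105]
ft_force: [0.2, 0.7, -1.8]
opening: 0.112
```

Emit:
arm_command(deltas=[[-0.2,0,1.2,0,0,0],[-0.44,0,2.47,0,0,0],[-0.44,0,2.47,0,0,0],[-0.44,0,2.47,0,0,0],[-0.44,0,2.47,0,0,0],[-0.44,0,2.47,0,0,0],[-0.44,0,2.47,0,0,0],[-0.44,0,2.47,0,0,0],[-0.44,0,2.47,0,0,0],[-0.44,0,2.47,0,0,0],[-0.44,0,2.47,0,0,0],[-0.44,0,2.47,0,0,0],[-0.28,0,1.23,0,0,0],[0,0,0,0,-5.3,0],[0,0,0,0,-5.3,0],[0,0,0,0,-5.3,0],[0,0,0,0,-5.3,0],[0,0,0,0,-5.3,0],[0,0,0,0,0,0],[0,0,0,0,0,0]])

```text
clock: 8.63
tcp_pos: [0.5257, 0.1501, 0.261]
ee_rot: [0.705, -0.705, -0.057, 0.058]
ft_force: [0.3, -0.4, -1.7]
opening: 0.11
```

```bash
python3 - <<'E'
from h import *
s=state();r=rot(s['ee_rot']);print(s['clock'],s['tcp_pos'],toS(s['tcp_pos']),np.degrees(np.arctan2(r[1,0],r[0,0])),s['ft_force'],s['qpos'].round(2))
for n in('scene','side','wrist'):
    c=camera(n);save(n+'4',c)
    if n!='wrist': cv2.imwrite(f'pics/{n}4z.png',cv2.resize(c['frame'][170:320,220:380] if n=='scene' else c['frame'][170:320,230:390],(800,600),interpolation=cv2.INTER_CUBIC)[:,:,::-1])
E
```

```text
8.6333 [0.52569023 0.15014713 0.26101212] [-0.08068623 -0.02241801  0.26101212] 9.396555881183234 [ 0.27188718 -0.40918728 -1.70871407] [ 0.16  0.23 -0.61  1.73  0.14  1.22 -0.32]
```

View pics/wrist4.png

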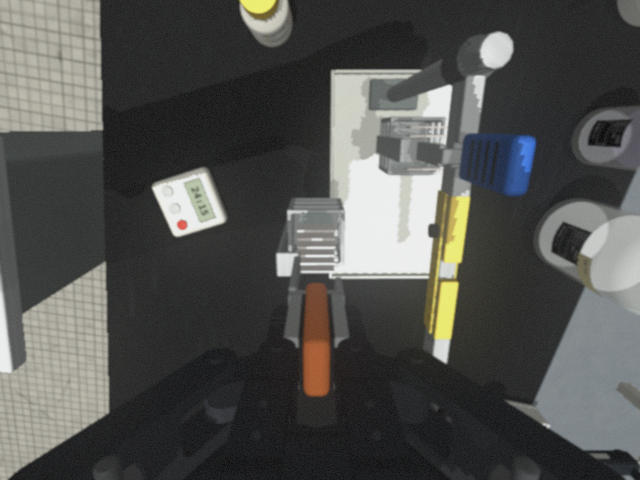

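View pics/scene4z.png

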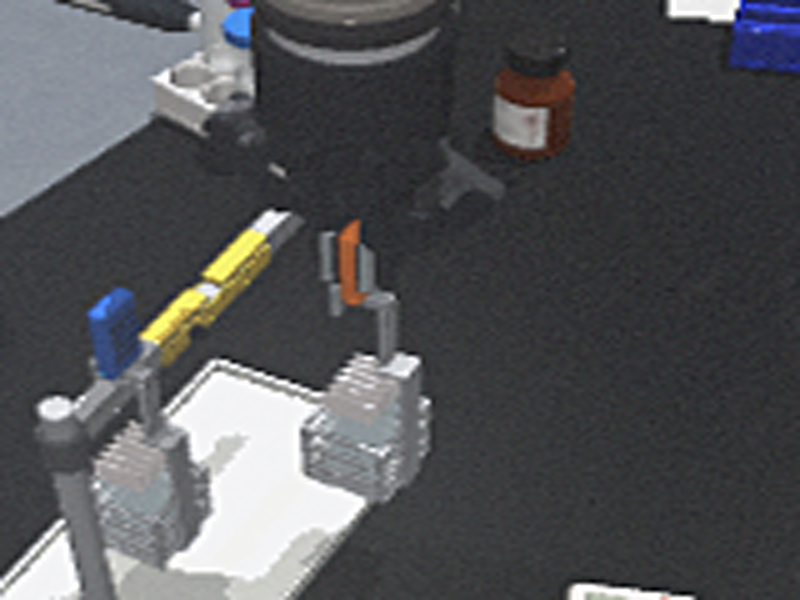

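View pics/side4z.png

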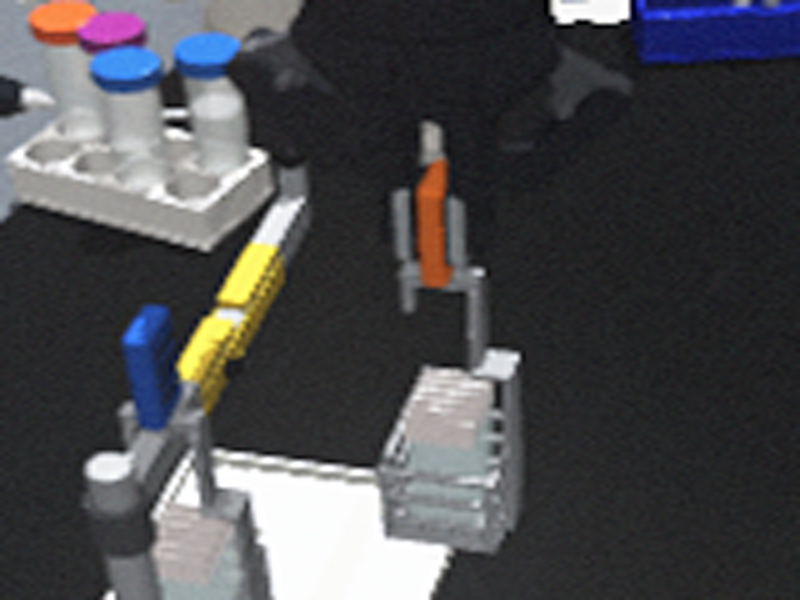

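```bash
python3 - <<'E'
from h import *
import cv2
im=cv2.imread('pics/wrist4.png')
cv2.imwrite('pics/w4z.png',cv2.resize(im[180:360,380:520],(622,800))[:600] if 0 else cv2.resize(im[230:350,400:500],(500,600),interpolation=cv2.INTER_CUBIC))
cv2.imwrite('pics/w4y.png',cv2.resize(im[270:410,250:390],(600,600),interpolation=cv2.INTER_CUBIC))
E
```

```text
(no output)
```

View pics/w4z.png

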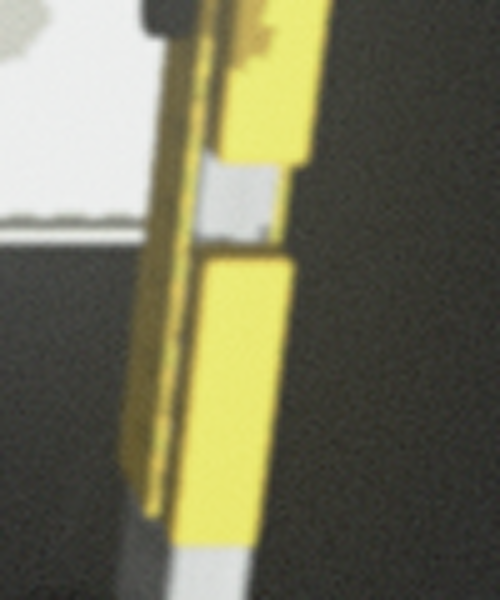

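View pics/w4y.png

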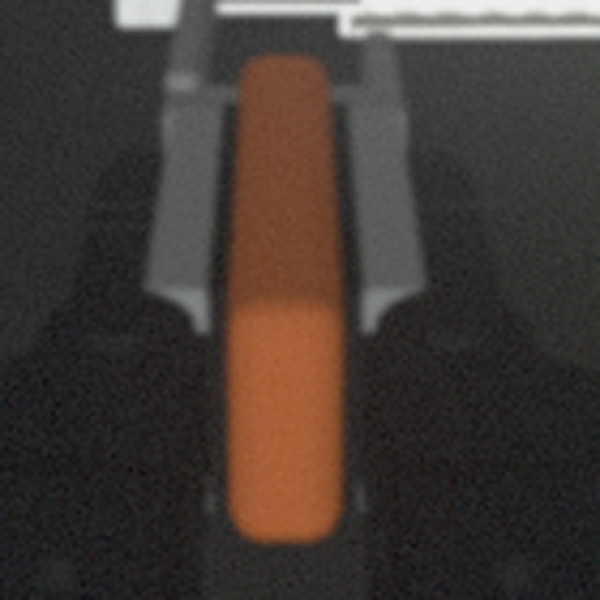

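```bash
python3 - <<'E'
from h import *
s=state();c=camera('wrist');r=rot(s['ee_rot'])
def W(u,z):
    w=atz(c,u,z,s);return (100*r.T@(w-s['tcp_pos'])).round(2),toS(w).round(4)
z=s['tcp_pos'][2]
for n,u,h in (('n+',(452.4,262.4),.211),('n-',(450,282),.211),('clipend',(443,339),.211),('tab+',(317,341.2),z+.039),('tab-',(316.8,396),z+.039),('tabL',(303.7,370),z+.039),('tabR',(330,370),z+.039),('tabbottomfront',(250+285/4.286,270+58/4.286),z-.013)): print(n,W(u,h))
E
```

```text
n+ (array([8.05, 5.04, 0.47]), array([ 2.00e-04, -1.83e-02,  2.11e-01]))
n- (array([ 8.06,  5.04, -0.78]), array([ 0.0003, -0.0308,  0.211 ]))
clipend (array([ 8.09,  5.04, -4.72]), array([ 0.0004, -0.0703,  0.211 ]))
tab+ (array([ 0.09, -3.9 ,  1.13]), array([-0.0794, -0.0115,  0.3005]))
tab- (array([ 0.08, -3.9 , -1.15]), array([-0.0795, -0.0343,  0.3005]))
tabL (array([-0.38, -3.9 , -0.03]), array([-0.084 , -0.0232,  0.3005]))
tabR (array([ 0.54, -3.9 , -0.03]), array([-0.0749, -0.0232,  0.3005]))
tabbottomfront (array([0.08, 1.3 , 0.86]), array([-0.0795, -0.0142,  0.2485]))
```

Emit:
arm_command(deltas=[[0.4,0,-0.15,0,0,0],[0.8,0,0,0,0,0],[1.0,0,0,0,0,0],[1.0,0,0,0,0,0],[1.0,0,0,0,0,0],[1.0,0,0,0,0,0],[1.0,0,0,0,0,0],[0.8,0,0,0,0,0],[0.6,0,0,0,0,0],[0.4,0,0,0,0,0],[0,0,0,0,0,0],[0,0,0,0,0,0],[0,0,0,0,0,0]])

```text
clock: 9.92
tcp_pos: [0.6052, 0.1613, 0.2618]
ee_rot: [-0.705, 0.705, 0.058, -0.059]
ft_force: [-0.3, -0.4, -0.5]
opening: 0.115
```

```bash
python3 - <<'E'
from h import *
s=state();print(s['clock'],s['tcp_pos'],toS(s['tcp_pos']),s['ft_force'])
for n in('scene','side','wrist'):
    c=camera(n);save(n+'5',c)
    if n!='wrist': cv2.imwrite(f'pics/{n}5z.png',cv2.resize(c['frame'][180:300,210:330] if n=='scene' else c['frame'][180:300,220:340],(600,600),interpolation=cv2.INTER_CUBIC)[:,:,::-1])
E
```

```text
9.9167 [0.60518808 0.16131545 0.26182061] [-0.00043776 -0.02461396  0.26182061] [-0.28892527 -0.35982493 -0.49019821]
```

View pics/wrist5.png

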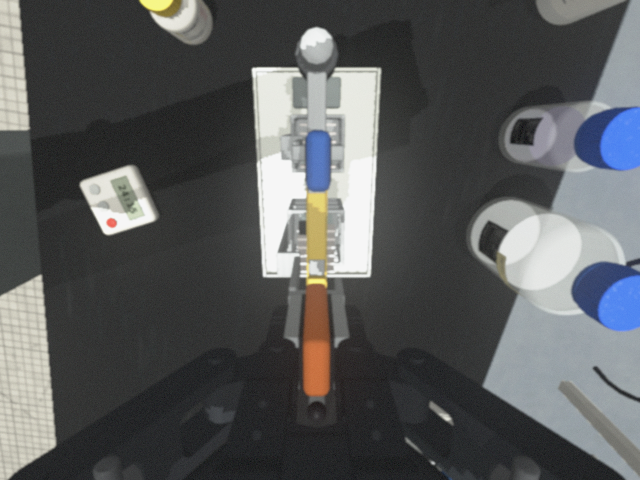

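View pics/scene5z.png

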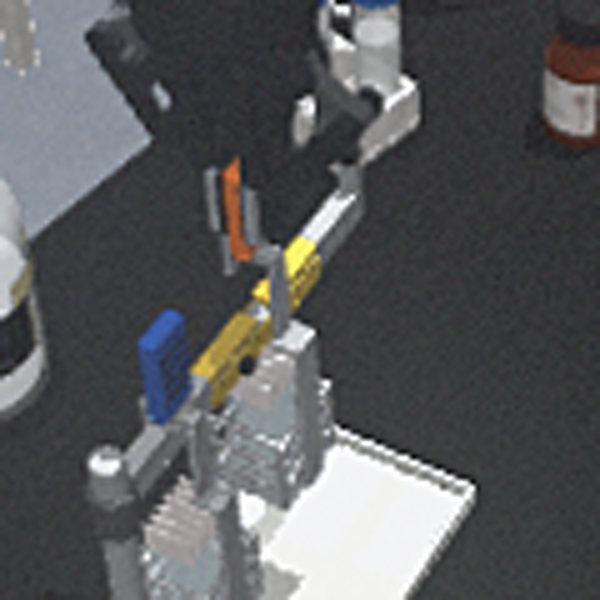

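View pics/side5z.png

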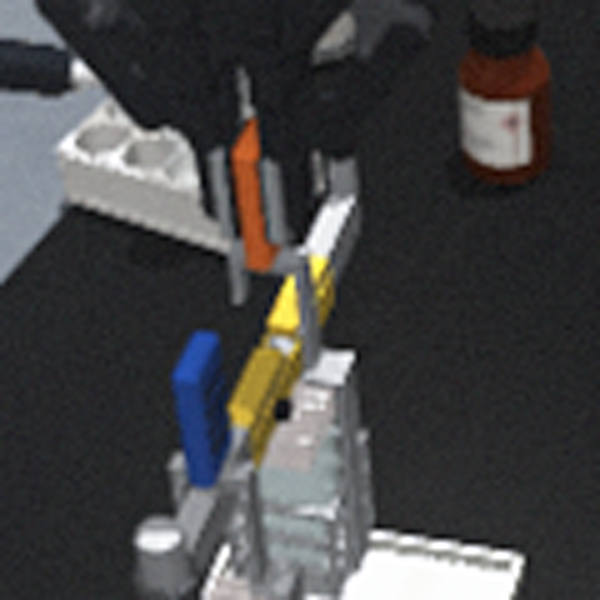

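Emit:
arm_command(deltas=[[0,0.4,0,0,0,0],[0,0.5,0,0,0,0],[0,0.5,0,0,0,0],[0,0.5,0,0,0,0],[0,0.3,0,0,0,0],[0,0.2,0,0,0,0],[0,0,0,0,0,0],[0,0,0,0,0,0]])

```text
clock: 10.73
tcp_pos: [0.6056, 0.1613, 0.2377]
ee_rot: [-0.705, 0.705, 0.058, -0.059]
ft_force: [0.6, 0.2, -1.8]
opening: 0.114
```

Emit:
arm_command(deltas=[[0,0.1,0,0,0,0],[0,0.1,0,0,0,0],[0,0.1,0,0,0,0],[0,0.1,0,0,0,0],[0,0,0,0,0,0],[0,0,0,0,0,0]])

```text
clock: 11.23
tcp_pos: [0.6056, 0.1612, 0.2337]
ee_rot: [-0.705, 0.705, 0.058, -0.059]
ft_force: [-0.2, -0.4, -1.0]
opening: 0.113
```

Emit:
arm_command(deltas=[[0,0.1,0,0,0,0],[0,0.1,0,0,0,0],[0,0,0,0,0,0],[0,0,0,0,0,0]])

```text
clock: 11.57
tcp_pos: [0.6056, 0.1612, 0.2317]
ee_rot: [-0.705, 0.705, 0.058, -0.059]
ft_force: [-0.0, -0.3, -1.6]
opening: 0.113
```

Emit:
arm_command(deltas=[[0,0.1,0,0,0,0],[0,0.1,0,0,0,0],[0,0,0,0,0,0],[0,0,0,0,0,0]])

```text
clock: 11.9
tcp_pos: [0.6056, 0.1612, 0.2296]
ee_rot: [-0.705, 0.705, 0.058, -0.059]
ft_force: [-0.7, 0.4, -2.2]
opening: 0.113
```

Emit:
arm_command(deltas=[[0,0.1,0,0,0,0],[0,0,0,0,0,0],[0,0,0,0,0,0]])

```text
clock: 12.15
tcp_pos: [0.6056, 0.1612, 0.2287]
ee_rot: [-0.705, 0.705, 0.058, -0.058]
ft_force: [0.1, -0.3, -1.5]
opening: 0.109
```

Emit:
arm_command(deltas=[[0,0.1,0,0,0,0],[0,0,0,0,0,0],[0,0,0,0,0,0]])

```text
clock: 12.4
tcp_pos: [0.6056, 0.1612, 0.2277]
ee_rot: [-0.705, 0.705, 0.058, -0.059]
ft_force: [0.2, 0.4, -1.6]
opening: 0.115
```

Emit:
arm_command(deltas=[[0,0.1,0,0,0,0],[0,0,0,0,0,0],[0,0,0,0,0,0]])

```text
clock: 12.65
tcp_pos: [0.6056, 0.1612, 0.2267]
ee_rot: [-0.705, 0.705, 0.058, -0.059]
ft_force: [-1.6, 0.2, -1.1]
opening: 0.109
```

Emit:
arm_command(deltas=[[0,0.1,0,0,0,0],[0,0,0,0,0,0],[0,0,0,0,0,0]])

```text
clock: 12.9
tcp_pos: [0.6056, 0.1612, 0.2257]
ee_rot: [-0.705, 0.705, 0.058, -0.058]
ft_force: [0.4, -0.6, -1.5]
opening: 0.109
```

Below edge height without contact: it is inside the notch. I continue gently to the floor.

Emit:
arm_command(deltas=[[0,0.1,0,0,0,0],[0,0,0,0,0,0],[0,0,0,0,0,0]])

```text
clock: 13.15
tcp_pos: [0.6058, 0.1613, 0.225]
ee_rot: [-0.705, 0.705, 0.059, -0.058]
ft_force: [0.4, 0.5, -0.3]
opening: 0.108
```

Emit:
arm_command(deltas=[[0,0.05,0,0,0,0],[0,0,0,0,0,0],[0,0,0,0,0,0]])

```text
clock: 13.4
tcp_pos: [0.6058, 0.1614, 0.2249]
ee_rot: [-0.705, 0.705, 0.059, -0.058]
ft_force: [-0.6, -1.1, 2.9]
opening: 0.107
```

```bash
python3 - <<'E'
from h import *
s=state();print(s['clock'],s['tcp_pos'],toS(s['tcp_pos']),s['ft_force'])
for n in('scene','side'):
    c=camera(n);save(n+'6',c)
    cv2.imwrite(f'pics/{n}6z.png',cv2.resize(c['frame'][190:290,210:310] if n=='scene' else c['frame'][190:290,220:320],(600,600),interpolation=cv2.INTER_CUBIC)[:,:,::-1])
E
```

```text
13.4 [0.60575141 0.16136572 0.22492341] [ 1.26098153e-04 -2.46579863e-02  2.24923405e-01] [-0.55834743 -1.11063908  2.94786754]
```

View pics/scene6z.png

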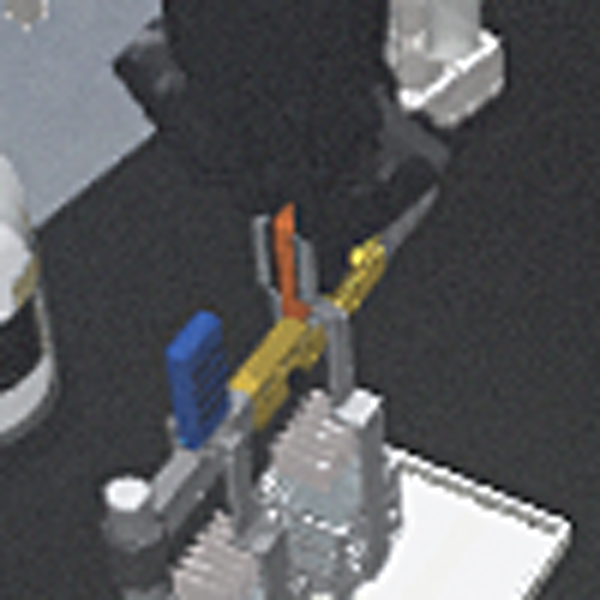

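View pics/side6z.png

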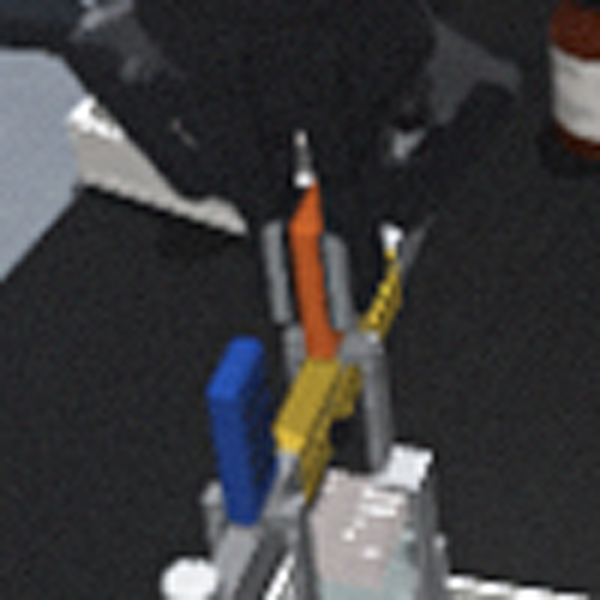

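Emit:
arm_command(deltas=[[0,-0.03,0,0,0,0],[0,0,0,0,0,0],[0,0,0,0,0,0]], grip_force=20)

```text
clock: 13.75
tcp_pos: [0.6058, 0.1614, 0.2249]
ee_rot: [-0.705, 0.705, 0.059, -0.058]
ft_force: [-0.7, -0.6, 4.8]
opening: 0.111
```

Emit:
arm_command(deltas=[[0,0,0,0,0,0],[0,0,0,0,0,0],[0,0,0,0,0,0],[0,0,0,0,0,0],[0,0,0,0,0,0],[0,0,0,0,0,0]], jaw=4.5)

```text
clock: 14.25
tcp_pos: [0.6056, 0.1612, 0.2244]
ee_rot: [-0.705, 0.705, 0.058, -0.059]
ft_force: [0.1, 0.2, -0.2]
opening: 0.53
```

```bash
python3 - <<'E'
from h import *
s=state();print(s['clock'],s['tcp_pos'],toS(s['tcp_pos']),s['ft_force'],s['opening'])
c=camera('wrist');save('w7',c)
for n in('side',):
    c=camera(n)
    cv2.imwrite(f'pics/{n}7z.png',cv2.resize(c['frame'][190:290,220:320],(600,600),interpolation=cv2.INTER_CUBIC)[:,:,::-1])
E
```

```text
14.25 [0.60556115 0.16124462 0.22435461] [-8.16391885e-05 -2.47457914e-02  2.24354609e-01] [ 0.14254813  0.2128838  -0.16174783] 0.5300183557465987
```

View pics/w7.png

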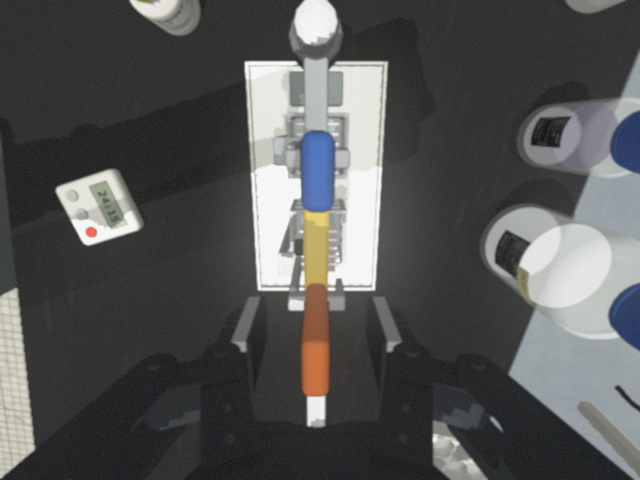

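View pics/side7z.png

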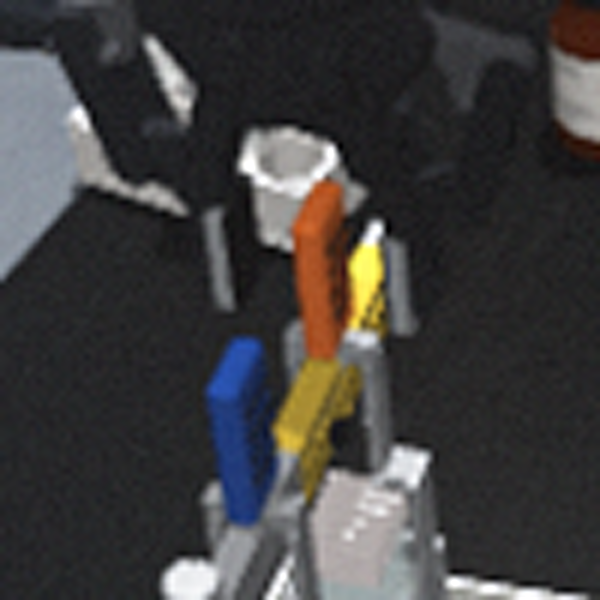

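Emit:
arm_command(deltas=[[0,-0.5,0,0,0,0],[0,-1,0,0,0,0],[0,-1,0,0,0,0],[0,-1.5,0,0,0,0],[0,-2,0,0,0,0],[0,-2,0,0,0,0],[0,-2,0,0,0,0],[0,-2,0,0,0,0],[0,-1,0,0,0,0],[0,0,0,0,0,0],[0,0,0,0,0,0],[0,0,0,0,0,0],[0,0,0,0,0,0],[0,0,0,0,0,0],[0,0,0,0,0,0],[0,0,0,0,0,0],[0,0,0,0,0,0]])

```text
clock: 15.77
tcp_pos: [0.6056, 0.1612, 0.3543]
ee_rot: [-0.705, 0.705, 0.058, -0.059]
ft_force: [-0.1, -0.5, 0.2]
opening: 0.527
```

```bash
python3 - <<'E'
from h import *
s=state();print(s['clock'],s['tcp_pos'],toS(s['tcp_pos']),s['ft_force'],s['opening'])
c=camera('wrist');save('w8',c)
c=camera('side')
cv2.imwrite('pics/side8z.png',cv2.resize(c['frame'][190:350,210:370],(600,600),interpolation=cv2.INTER_CUBIC)[:,:,::-1])
a=camera('scene')
cv2.imwrite('pics/scene8z.png',cv2.resize(a['frame'][190:340,200:350],(600,600),interpolation=cv2.INTER_CUBIC)[:,:,::-1])
for y in(-.0245,.045):
  for nm,q,f in(('scene',a,600/150),('side',c,600/160)):
    u=proj(q,fromS([0,y,.264]));print('tabtop exp',y,nm,((u-([200,190] if nm=='scene' else [210,190]))*f).round())
E
```

```text
15.7667 [0.60555317 0.16121978 0.35426599] [-9.36390866e-05 -2.47689662e-02  3.54265987e-01] [-0.13946887 -0.53417492  0.17530739] 0.527113652982437
tabtop exp -0.0245 scene [239. 139.]
tabtop exp -0.0245 side [236. 126.]
tabtop exp 0.045 scene [168. 225.]
tabtop exp 0.045 side [185. 227.]
```

View pics/side8z.png

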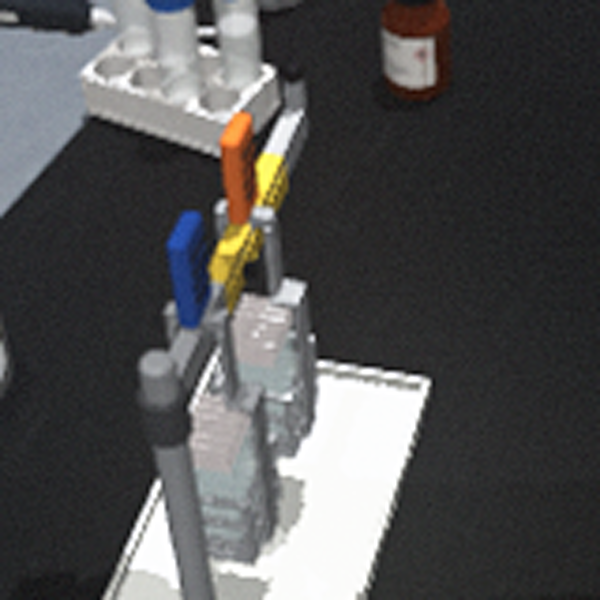

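View pics/scene8z.png

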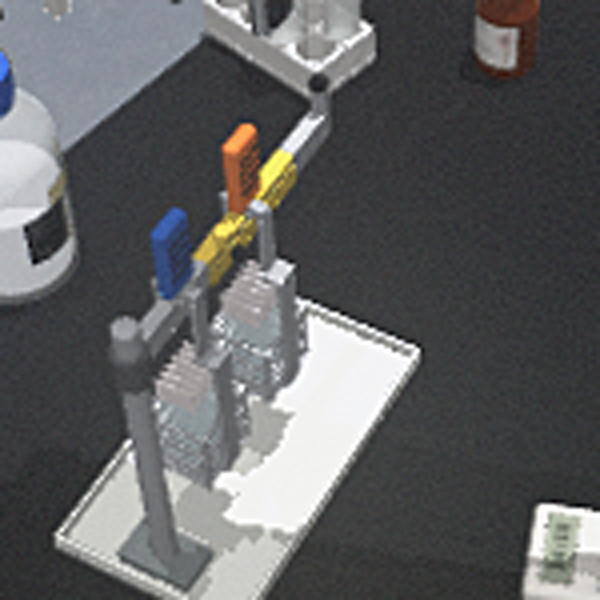

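View pics/w8.png

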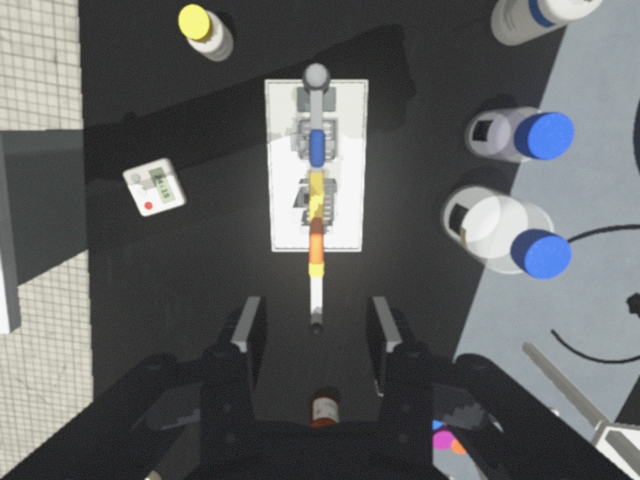

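```bash
python3 -c "
from workcell import hand_in;print(hand_in())"
```

```text
the job is handed in; nothing more can be done
None
```

The orange-tab basket is hanging in the yellow clip's notch, and I handed the job in after about 16 s. No verdict was reported.

- **Finding the notch:** I located it in the pictures instead of feeling along the clip. The wrist camera put its centre at stand y ≈ -24.5 mm and the outer cameras at about -23 mm. I aimed at the wrist value, and the hanger went in without touching an edge.
- **Lowering:** I pinched the tab across x, passed the basket in from the robot's side, and lowered it in 0.5–2 mm steps near the clip. The first contact came with the hook point at about 205 mm, the notch floor. The highest force I read there was about 4.8 N at the wrist, 6–7 N above the no-contact reading.
- **Last checks:** After I opened the jaws and backed off 130 mm, the pictures showed both baskets upright. The orange tab sits at the height expected for a basket fully home. Both tabs sit a few enlarged pixels (about 2–4 camera pixels) off where my stand estimate put them. The offset is in the same direction for both, so I take it as measurement error.
- **Surroundings:** The blue-tab basket, the bottles and the timer looked unmoved by eye, but I did not measure them. The gripper was clear of everything.
- **Sway:** I did not measure it directly. No motion showed in the pictures before hand-in.

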